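Nip up the recessed plug of a steel cask with a T-handle hex key

ROBOT

A 6-joint arm with a two-finger parallel gripper is mounted at the origin on a cart in front of the work surface, level with it; the furniture and walls round the work are solid. World frame = base frame: x ahead of the robot, y to its left, z up, the work surface at z = 0. Lengths are in m, angles in rad, forces in N, time in s.
With the tool pointing down it reaches from about 0.3 to 0.85 m from the base axis. Payload 5.4 kg.
Tool frame: the origin (TCP) lies at the centre of the arm's flange, where the gripper is bolted on; the fingertips stand 173 mm ahead of it and the grasp point (between the pads) lies 155 mm ahead of it; z points along the fingers, y is the line along which they close (so a half turn about z gives the same grasp; the last joint's range is limited). The gripper opens to 85 mm and grips with 20 to 120 N. Pads are 22 mm wide; open, the fingers measure 114 mm over their backs; the gripper's body (76 mm by 85 mm) begins 54 mm behind the grasp point. The pads swing forward as they close: fully open they stand 13 mm farther back than shut.
Start: joints at [-0.21, 0.158, 1.597, -0, 1.386, -0.21], TCP at [0.575, -0, 0.405] pointing down, gripper open.
Joint ranges: [-2.91, 2.91], [-0.94, 2.29], [0.18, 2.7], [-1.29, 4.43], [0.17, 2.64], [-3, 3]. Speed limits (rad/s): [2.57, 2.57, 3.14, 3.14, 3.14, 3.14].

INTERFACE

Orientations are given as a unit quaternion [w, x, y, z].
In Python, from cell import robot, grab_frame gives the robot as it stands. The module is installed in compiled form; this text tells all that it offers.
- The arm moves only by the tool drive_tool, never from a script. Its argument "increments" is a list that holds one entry, the list of rows, each a list of 7 numbers: the shift along the tool's x, y, z in units of 0.25 m (1.0 is 0.25 m), then the turn, a rotation vector about the tool's x, y, z in units of 45 degrees (1.0 is 45 degrees), then the finger opening in mm, from 0 to 85.4. A call has 1 to 20 rows; each row is the pose to reach, as a shift and turn from the pose commanded when the call began, along the tool's axes at that moment; what a row does not reach only later rows make up. A row lasts 1/8 s, in which the tool goes at most 62.5 mm and 10.7 degrees, less where a joint would pass 70% of its speed; a pose out of reach is approached as far as the arm can. A call with a number of a shift or a turn outside -1 to 1 is refused whole. A call with a gripper value outside its range is refused whole. The fingers move at their own pace and stop on an object; "newtons" is the grip in N (left out, the last holds). Time passes only in rows, so rows that repeat a pose let the fingers close. It gives the time, the measured TCP pose, the force, the opening and the grip force at its end, in the units of the state.
- robot.state(): the state, without advancing time (a new reading comes with each control period).
- grab_frame(name): name is "scene" or "side" or "wrist"; returns a dict with "frame" (400x640x3 uint8, red, green, blue), "range_z" (400x640 float32, m along the optical axis (not along the pixel's ray), 0 where there is no reading), "intrinsics" (3x3 intrinsics, pixels), "R" (3x3) and "t" (3): a world point X has camera coordinates R X + t. Camera axes: x right, y down, z forward; pixel columns grow to the right and rows downward; lengths in m; the calibration is good to about 2 mm. A picture is of the moment at which its call begins.
- robot.finish_job(): hands the job in; it is judged then, once.
The state is a dict: "time": time; "q": joint angles; "dq": joint speeds; "joint_efforts": joint torques, N m; "ee_pos": TCP position; "tool_rot": TCP orientation; "ft_force": force on the tool from outside, world axes, zero at the start; "ft_torque": the same for the moment, N m; "grip_width": opening from 0.0 (shut) to 1.0 (fully open); "gripper_force": force on a finger pad.
Only numpy, scipy, OpenCV 4.12 (cv2) and the standard library are available. Lean on these libraries where they do the work, as an engineer would, in place of code of your own. Each camera call takes 0.05 s, during which the arm holds its last target. There are 200 camera calls.

TASK

The plug deep in the neck of the steel cask was only run down by hand. Take the larger T-handle hex key from its rack, feel it gently into the hidden socket of the plug, turning it until it drops in, and tighten the plug clockwise until it comes up firm against its seat without straining it. Then draw the key out and hang it back in the rack hole it came from, leaving the smaller key and the other goods as they are.

Things in the scene. Friction and masses are not known exactly. Their poses are not given: they have to be found in the camera images.
- cask: Squat round steel cask, 126 mm across and 150 mm high, full and immovable, upright on the worktop. Origin: centre of its underside, z up. On its axis a round bung neck, 59 mm across, stands up from the domed top; its mouth narrows like a funnel from 38 mm to the 26.6 mm bore over its top 7 mm.
- neck_mouth (a point): Centre of the neck's mouth, level with its rim, 150 mm over the worktop, z up. The straight 26.6 mm bore goes down from here on the cask's axis to the plug.
- plug_top (a point): Centre of the plug's flat top, 40 mm below the neck's mouth (axes are the cask's, not the plug's). In it is a hex hole 23 mm across flats, 12 mm deep. Which way its flats point differs each time, is hidden and told by no listed pose: the 22 mm key drops in only within about 5 degrees of line (the hole repeats every 60 degrees); out of line its tip rests on the plug's top.
- plug (a joint): Turn of the plug in rad: 0 is tight on its seat (a hard stop), negative is loose; it grows as the plug turns clockwise seen from above. It starts 0.7 to 1.1 short of tight, drags with 0.1 to 0.25 N m and stays where it is left. The seated key has about 0.09 rad of play either way. At the stop 0.4 to 0.6 N m is tight; above 1 N m strains it.
- hex_key: The larger of two T-handle hex keys, 128 mm long, 190 to 310 g, hanging upright in a rack hole. Origin: centre of its flat lower tip, z up, x along the cross grip. Dark steel hex bit, 22 mm across flats (25.4 mm over corners), z = 0 to 50 mm, two corners toward +x and -x; round shaft 18 mm across to z = 80 mm; steel ferrule 42 mm across, z = 80 to 92 mm, on which it hangs.
- key_grip (a point): Middle of the larger key's black cross grip, 116 mm above its tip: grip 90 mm long (x), 18 mm thick (y), 24 mm high (z). Grasp it here from above, fingers closing across its thickness (y).
- small_key: The smaller T-handle hex key, a bystander, too thin to turn the plug: hex bit 16 mm across flats, 76 mm from tip to ferrule, grip 66 mm long and 15 mm thick. It hangs in the other rack hole. Origin at its tip, z up, x along the grip.
- rack: Fixed wooden key rack, a 60 mm (x) by 132 mm (y) board on two cheeks, its top 92 mm over the worktop. Origin: centre of its underside. The keys hang through two 32 mm holes 60 mm apart, their grips roughly along the rack's x. Keep clear of the tall jug behind it and of the pump with its long lever to the left of the cask.
- hole_left (a point): Mouth of the rack hole on the rack's +y side, in the board's top face; the hole goes down through the 14 mm board.
- hole_right (a point): Mouth of the rack hole on the rack's -y side, in the board's top face.
- mason_jar: Bystander: glass jar with a metal lid, 69 mm across, 136 mm high, behind the work.
- mustard_pot: Bystander: small stoneware pot with a lid, 64 mm across, 80 mm high, behind the work.
- pepper_shaker: Bystander: tin shaker, 46 mm across, 82 mm high, in front of the pump.
- tin_can: Bystander: open tin can, 57 mm across, 90 mm high, at the left front.
- nutmeg_grater: Bystander: small tin grater lying flat, 120 x 44 x 17 mm, at the left front.
- match_box: Bystander: box of matches, 36 x 54 x 16 mm, at the right.

How it is judged:
On the way, in this order (a step that is already met when the one before it is completed fails the run):
1. the larger key has dropped into the plug's socket: its tip at least 47 mm below the neck's mouth and upright on its axis (z of hex_key in the frame of neck_mouth below -0.047 m and horizontal distance between hex_key and neck_mouth below 0.004 m and angle between hex_key's own z axis and vertical below 0.08 rad), for 0.2 s.
2. the plug is turned tight with the key in its socket (within 0.06 rad of its stop) (all of step 1 and value of joint plug above -0.06 rad), for 0.1 s.
At the end, for the whole second after the job is handed in: The plug stands within 0.06 rad of its stop, and the larger key hangs at rest and upright (within 0.1 rad) in the rack hole it came from (tip within 8 mm of the hole's axis, ferrule down on the board within 5 mm, within 20 mm of where it was) (value of joint plug above -0.06 rad and ((horizontal distance between hex_key and hole_left below 0.008 m and z of hex_key in the frame of hole_left below -0.075 m) or (horizontal distance between hex_key and hole_right below 0.008 m and z of hex_key in the frame of hole_right below -0.075 m)) and angle between hex_key's own z axis and vertical below 0.1 rad and linear speed of hex_key below 0.02 m/s and distance of hex_key from where it was at the start of the episode below 0.02 m); the robot touches nothing.
It fails at once if the plug is strained: key and plug bear on each other with more than 150 N (contact force between hex_key and cask above 150 N).
It fails at once if the key is pressed or knocked against the cask or plug with more than 60 N before it is down in the socket of the loose plug (contact force between hex_key and cask above 60 N and z of hex_key in the frame of neck_mouth above -0.045 m and value of joint plug below -0.3 rad).
It fails at once if the smaller key is moved more than 30 mm (distance of small_key from where it was at the start of the episode above 0.03 m).
It fails at once if another thing on the worktop is moved more than 30 mm (distance of any of mason_jar, mustard_pot, pepper_shaker, tin_can, nutmeg_grater, match_box from where it was at the start of the episode above 0.03 m).
It fails at once if the arm or fingers strike the cask with more than 15 N (contact force between any of the fingers, the arm and cask above 15 N).
It also fails if it takes over 70 s, if anything falls off the work surface, if the arm or the gripper's body presses on something with over 40 N, if the wrist force passes 120 N, or if a joint passes its speed limit or range.

## Working session

There is one attempt and no reset: what is moved stays moved. The work goes in short steps, Python scripts to look and compute and a tool call to move; the robot and the scene stay as the last step left them, time stands still between calls to the robot, and variables do not carry over. Pictures are saved under pics/ and viewed, at most 10 in all, crops included, and the job is handed in when it is done.

Besides the shell and the picture viewer there is one more tool, called after "Emit:" by a JSON object that holds its "op" and its "data". drive_tool: Moves the arm, as the interface text tells. Shifts and turns lie within -1 to 1; 1 stands for 0.25 m of shift or 45 degrees of turn. Its arguments: {"type":"object","properties":{"increments":{"type":"array"},"newtons":{"type":"number"}},"required":["increments"]}

```bash
mkdir -p pics; cat > h.py <<'E'
from cell import robot, grab_frame
import numpy as np, cv2
def cloud(f):
    z=f["range_z"]; K=f["intrinsics"]; v,u=np.indices(z.shape)
    c=np.stack([(u-K[0,2])/K[0,0]*z,(v-K[1,2])/K[1,1]*z,z],-1)
    P=(c-f["t"])@f["R"]; P[z<=0]=np.nan; return P
def save(f,n): cv2.imwrite("pics/"+n,f["frame"][...,::-1])
E
python3 - <<'E'
from h import *
for n in("scene","wrist"):
    f=grab_frame(n); save(f,n+"0.png"); np.savez("/tmp/%s0.npz"%n,**f); print(n,-f["R"].T@f["t"])
s=robot.state();print(s["time"],s["ee_pos"],s["tool_rot"],s["ft_force"],s["grip_width"])
E
```

```text
scene [-0.16068682 -0.89090651  0.78544904]
wrist [0.57412115 0.0792053  0.37225061]
0.1 [5.74747093e-01 2.75165608e-05 4.03795135e-01] [-7.42755838e-04  7.07124622e-01  7.07088397e-01 -4.64603642e-04] [-0.32646077  0.11855144 -0.15907033] 0.997557954853439
```

View pics/scene0.png

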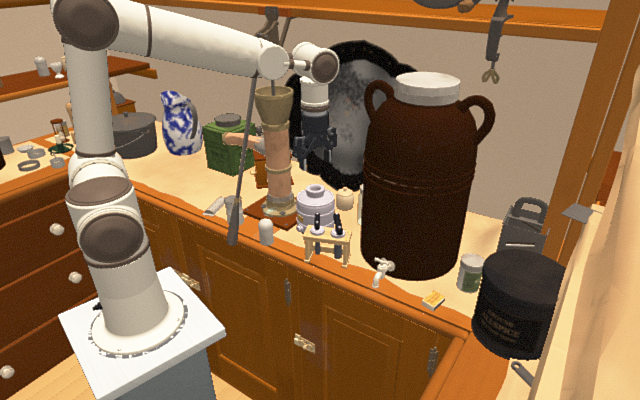

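View pics/wrist0.png

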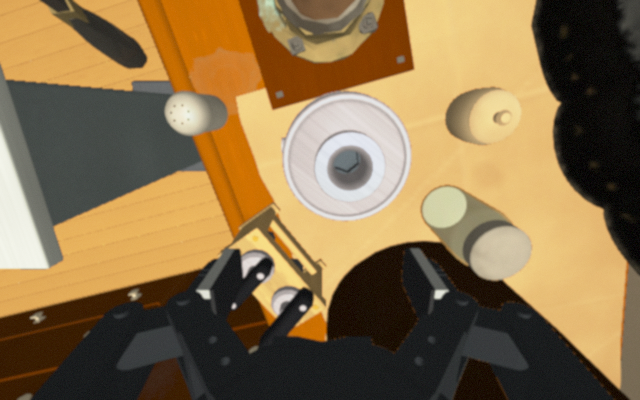

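The scene view shows the cask left of the rack, and the brown jug behind the rack. In the wrist view the neck is near (348,163) and the grips are near (252,280) and (288,315). Next I'll measure them.

```bash
python3 - <<'E'
from h import *
for n in("wrist","scene"):
    f=dict(np.load("/tmp/%s0.npz"%n)); P=cloud(f); g=f["frame"].astype(int)
    # neck rim
    m=(abs(P[...,2]-.150)<.003)&(P[...,0]>.4)&(abs(P[...,1])<.3)
    if n=="wrist":
        v,u=np.indices(m.shape); m&=(np.hypot(u-348,v-165)<45)
        q=P[m]; A=np.c_[2*q[:,:2],np.ones(len(q))]; (c,_)=cv2.minEnclosingCircle(q[:,:2].astype(np.float32)); print("neck",len(q),c,_,np.median(q[:,2]))
        m=(abs(P[...,2]-.092)<.004)&(v>200)&(v<330)&(u<330)&(u>200); q=P[m]; r=cv2.minAreaRect(q[:,:2].astype(np.float32)); print("board",len(q),r)
    m=(P[...,2]>.105)&(P[...,2]<.165)&(g.sum(-1)<200)&(P[...,0]>.3)&(P[...,0]<.7)&(P[...,1]<-.02)&(P[...,1]>-.3)
    k,l,st,ce=cv2.connectedComponentsWithStats(m.astype(np.uint8))
    for i in range(1,k):
        if st[i,4]>25:
            q=P[l==i]; print(n,st[i],ce[i].round(),np.nanmin(q,0).round(3),np.nanmax(q,0).round(3),"top",np.percentile(q[:,2],[50,95]).round(3),cv2.minAreaRect(q[:,:2].astype(np.float32)))
f=np.load("/tmp/wrist0.npz"); im=f["frame"][100:360,180:400,::-1]; cv2.imwrite("pics/c1.png",cv2.resize(im,None,fx=2.3,fy=2.3,interpolation=cv2.INTER_CUBIC))
E
```

```text
neck 2625 (0.5959351658821106, 0.03250968083739281) 0.029691757634282112 0.14907555902835234
board 2255 ((0.5159370303153992, -0.11736340820789337), (0.06134587898850441, 0.13272008299827576), 35.988834381103516)
wrist [234 258  39  50 621] [252. 280.] [ 0.485 -0.118  0.119] [ 0.523 -0.065  0.14 ] top [0.138 0.14 ] ((0.49984586238861084, -0.09040312469005585), (0.061120469123125076, 0.013888336718082428), 50.80393600463867)
wrist [ 258  288   55   60 1097] [287. 317.] [ 0.503 -0.169  0.121] [ 0.564 -0.102  0.141] top [0.137 0.14 ] ((0.5342455506324768, -0.1383841186761856), (0.08470657467842102, 0.016878820955753326), 54.088687896728516)
wrist [ 340  290   78   57 2421] [384. 320.] [ 0.596 -0.182  0.105] [ 0.667 -0.115  0.165] top [0.133 0.161] ((0.6277475357055664, -0.14508818089962006), (0.09678144007921219, 0.010502946563065052), 42.64823532104492)
scene [362 207  33  41 615] [378. 230.] [ 0.576 -0.3    0.105] [ 0.607 -0.164  0.165] top [0.136 0.162] ((0.5885425806045532, -0.23057907819747925), (0.13749642670154572, 0.02157176285982132), 83.2763442993164)
scene [314 214   6  16  61] [317. 221.] [ 0.473 -0.122  0.122] [ 0.517 -0.077  0.143] top [0.139 0.141] ((0.49362391233444214, -0.09889787435531616), (0.05478639900684357, 0.013941945508122444), 49.65175247192383)
scene [334 214   9  21 100] [337. 224.] [ 0.501 -0.181  0.122] [ 0.557 -0.113  0.144] top [0.14  0.143] ((0.5280213952064514, -0.1468268185853958), (0.0817500427365303, 0.016335755586624146), 55.763267517089844)
```

View pics/c1.png

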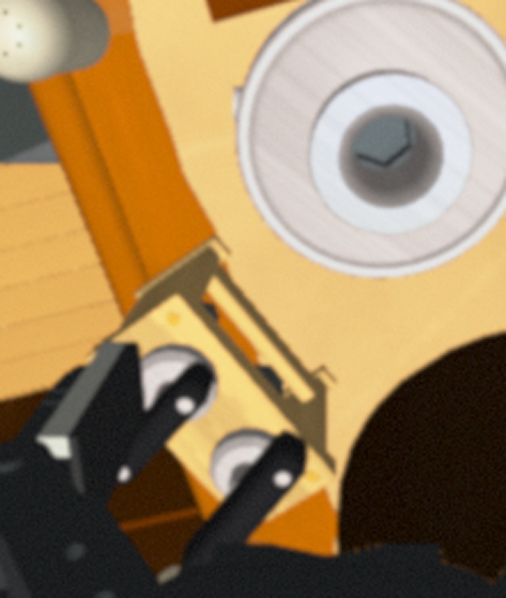

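```bash
python3 - <<'E'
from h import *
f=grab_frame("side"); save(f,"side0.png"); np.savez("/tmp/side0.npz",**f); print(-f["R"].T@f["t"])
d={n:cloud(np.load("/tmp/%s0.npz"%n)).reshape(-1,3) for n in("scene","side","wrist")}
for n,P in d.items():
    P=P[np.isfinite(P).all(1)]
    for nm,c in(("rack",(.533,-.139)),("neck",(.596,.0325))):
        r=P[:,:2]-c; R=np.hypot(*r.T); a=np.degrees(np.arctan2(r[:,1],r[:,0]))
        for z0,z1 in((.16,.2),(.2,.3),(.3,.45)):
            m=(P[:,2]>z0)&(P[:,2]<z1)&(R<.16)
            h=[(int(b),int((k:=m&(a>=b)&(a<b+30)).sum()),round(float(np.percentile(R[k],2)),3)) for b in range(-180,180,30) if (m&(a>=b)&(a<b+30)).sum()>8]
            print(n,nm,z0,h)
E
```

```text
[-0.32937744  0.15437955  1.45863301]
scene rack 0.16 [(-90, 271, 0.099), (-60, 110, 0.076), (-30, 32, 0.075)]
scene rack 0.2 [(-90, 715, 0.099), (-60, 286, 0.076), (-30, 85, 0.074), (30, 56, 0.15), (90, 143, 0.126)]
scene rack 0.3 [(-90, 994, 0.104), (-60, 908, 0.078), (-30, 227, 0.076), (0, 175, 0.107), (30, 56, 0.126), (60, 1225, 0.107), (90, 197, 0.126)]
scene neck 0.16 [(60, 15, 0.127), (90, 201, 0.121)]
scene neck 0.2 [(-180, 103, 0.065), (-150, 47, 0.076), (-90, 36, 0.039), (-60, 106, 0.03), (60, 46, 0.133), (90, 509, 0.125)]
scene neck 0.3 [(-180, 343, 0.051), (-150, 638, 0.052), (-120, 411, 0.042), (-90, 104, 0.041), (-60, 186, 0.043), (60, 85, 0.108), (90, 910, 0.106)]
side rack 0.16 [(-90, 109, 0.101), (-60, 108, 0.074), (-30, 101, 0.075), (0, 89, 0.1)]
side rack 0.2 [(-90, 307, 0.101), (-60, 282, 0.075), (-30, 253, 0.075), (0, 242, 0.098)]
side rack 0.3 [(-90, 452, 0.104), (-60, 856, 0.078), (-30, 777, 0.077), (0, 445, 0.102)]
side neck 0.16 [(90, 35, 0.122)]
side neck 0.2 [(90, 58, 0.128)]
side neck 0.3 [(-60, 36, 0.148), (60, 159, 0.112), (90, 226, 0.108)]
wrist rack 0.16 [(0, 287, 0.098)]
wrist rack 0.2 [(0, 892, 0.138), (30, 397, 0.154), (60, 126, 0.151), (90, 6890, 0.131)]
wrist rack 0.3 [(30, 168, 0.153), (60, 10541, 0.143), (90, 5609, 0.131)]
wrist neck 0.16 []
wrist neck 0.2 [(-180, 6776, 0.066), (-150, 240, 0.075), (-90, 308, 0.041), (-60, 5876, 0.027), (-30, 920, 0.044)]
wrist neck 0.3 [(-180, 11456, 0.036), (-150, 5974, 0.015), (-120, 2437, 0.012), (-90, 2392, 0.013), (-60, 3200, 0.017), (-30, 3608, 0.042)]
```

View pics/side0.png

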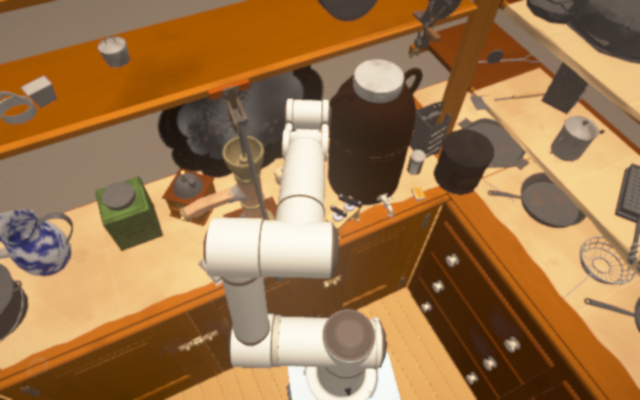

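The side view shows the arm over the rack with the jug beyond. About 75 mm is clear from the grip axis to the jug, so a gripper opening of about 40 mm fits. First I'll put the camera vertically over the neck to see the socket.

Emit:
{"op": "drive_tool", "data": {"increments": [[[-0.06,0.03,0.06,0,0,0,40],[-0.12,0.06,0.13,0,0,0,40],[-0.188,0.088,0.2,0,0,0,40],[-0.188,0.088,0.2,0,0,0,40],[-0.188,0.088,0.2,0,0,0,40],[-0.188,0.088,0.2,0,0,0,40]]]}}

```text
time: 0.9
ee_pos: [0.5971, -0.0467, 0.3556]
tool_rot: [0.001, 0.707, 0.707, 0.0]
ft_force: [0.7, 0.3, 0.0]
grip_width: 0.469
gripper_force: 0.0
```

```bash
python3 - <<'E'
from h import *
f=grab_frame("wrist"); np.savez("/tmp/w1.npz",**f); P=cloud(f); print("cam",-f["R"].T@f["t"])
def px(X): c=f["R"]@X+f["t"]; c=f["intrinsics"]@c; return c[:2]/c[2]
m=(abs(P[...,2]-.150)<.003)&(np.hypot(P[...,0]-.596,P[...,1]-.0325)<.04); q=P[m]
print("neck",cv2.minEnclosingCircle(q[:,:2].astype(np.float32)),np.median(q[:,2]))
R=np.hypot(P[...,0]-.596,P[...,1]-.0325)
print("depths",[(a,np.nanmedian(P[...,2][(R>a)&(R<a+.002)]).round(4)) for a in(0,.004,.008,.01,.012,.013,.016)])
X=np.array([.596,.0325,.11]); u,v=px(X); print(u,v, px(X+[.01,0,0])-[u,v])
# rectified ortho view of the plug plane z=.11, x right y up, 0.1mm/px... 
s=14; N=int(30*s/2)
H=[];W=[]
for dx,dy in((-15,-15),(15,-15),(15,15),(-15,15)):
    W.append(px(X+[dx/1e3,dy/1e3,0])); H.append((N+dx*s,N-dy*s))
M=cv2.getPerspectiveTransform(np.float32(W),np.float32(H))
im=cv2.warpPerspective(f["frame"][...,::-1],M,(2*N,2*N),flags=cv2.INTER_CUBIC)
im=cv2.normalize(im,None,0,255,cv2.NORM_MINMAX)
cv2.imwrite("pics/plug.png",im)
s=robot.state();print(s["time"],s["ee_pos"])
E
```

```text
cam [0.59659837 0.03247678 0.32407151]
neck ((0.596096932888031, 0.03242596983909607), 0.02970338612794876) 0.1491049624525629
depths [(0, np.float64(0.0973)), (0.004, np.float64(0.0973)), (0.008, np.float64(0.0972)), (0.01, np.float64(0.0974)), (0.012, np.float64(0.1207)), (0.013, np.float64(0.1375)), (0.016, np.float64(0.1467))]
320.5433278921829 107.34516887229908 [13.59806083  0.01456246]
0.95 [ 0.59711108 -0.04660454  0.35559251]
```

View pics/plug.png

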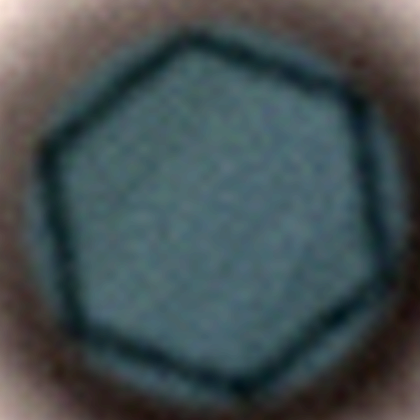

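The rectified picture shows the hex hole with corners at (190,38), (360,100), (388,280), (240,390), (75,330) and (45,148). That puts corners at about 38.7° mod 60° in the world frame, and the centre agrees with the neck axis at (0.596, 0.0325). Next I'll put the camera over the large key, already yawed for the grasp.

Emit:
{"op": "drive_tool", "data": {"increments": [[[-0.05,-0.12,-0.08,0,0,0.2,40],[-0.15,-0.27,-0.176,0,0,0.4,40],[-0.3,-0.4,-0.176,0,0,0.6,40],[-0.45,-0.428,-0.176,0,0,0.8,40],[-0.612,-0.428,-0.176,0,0,0.8,40],[-0.612,-0.428,-0.176,0,0,0.8,40],[-0.612,-0.428,-0.176,0,0,0.8,40],[-0.612,-0.428,-0.176,0,0,0.8,40]]]}}

```text
time: 1.95
ee_pos: [0.4902, -0.1989, 0.3988]
tool_rot: [-0.0, 0.891, 0.455, 0.0]
ft_force: [0.2, 0.4, -0.9]
grip_width: 0.468
gripper_force: 0.0
```

```bash
python3 - <<'E'
from h import *
f=grab_frame("wrist"); np.savez("/tmp/w2.npz",**f); save(f,"w2.png"); P=cloud(f); print("cam",-f["R"].T@f["t"])
g=f["frame"].astype(int).sum(-1)
m=(P[...,2]>.112)&(P[...,2]<.15)&(g<260)&(np.hypot(P[...,0]-.534,P[...,1]+.138)<.065)
k,l,st,ce=cv2.connectedComponentsWithStats(m.astype(np.uint8))
for i in range(1,k):
    if st[i,4]>100:
        q=P[l==i]; q=q[q[:,2]>.134]; print(st[i],np.percentile(q[:,2],[50,95]).round(4),cv2.minAreaRect(q[:,:2].astype(np.float32)),np.median(q,0), np.degrees(np.arctan2(*np.linalg.eigh(np.cov(q[:,:2].T))[1][::-1,1])))
m=(P[...,2]>.098)&(P[...,2]<.108)&(np.hypot(P[...,0]-.534,P[...,1]+.138)<.03); q=P[m]
print("ferrule",m.sum(),cv2.minEnclosingCircle(q[:,:2].astype(np.float32)),np.median(q[:,2]))
A=P.reshape(-1,3)
for n in("scene","side"): 
    B=cloud(np.load("/tmp/%s0.npz"%n)).reshape(-1,3)
    R=np.hypot(B[:,0]-.533,B[:,1]+.139); R2=np.hypot(B[:,0]-.68,B[:,1]+.25)
    for z in np.arange(.2,.7,.05):
        k=(B[:,2]>z)&(B[:,2]<z+.05)&(R2<.17)&(B[:,1]<-.13); 
        if k.sum()>5: print(n,z.round(2),k.sum(),np.percentile(R[k],1).round(3))
s=robot.state();print(s["time"],s["ee_pos"],s["q"])
E
```

```text
cam [ 0.53586528 -0.13478149  0.36735022]
[ 243   51   23   84 1350] [0.1381 0.1398] ((0.49783968925476074, -0.09491901099681854), (0.062129952013492584, 0.014221361838281155), 47.836936950683594) [ 0.49838736 -0.09515586  0.13811891] 45.870203167334594
[ 314   57   22  114 2064] [0.1384 0.14  ] ((0.533186674118042, -0.14185625314712524), (0.08712523430585861, 0.01698974333703518), 53.95206832885742) [ 0.5353127  -0.13959908  0.13841572] 53.76933085699623
ferrule 639 ((0.5334292650222778, -0.14181935787200928), 0.02080867812037468) 0.10251930181035718
scene 0.2 1774 0.077
scene 0.25 1908 0.077
scene 0.3 2117 0.077
scene 0.35 2376 0.081
scene 0.4 2761 0.092
scene 0.45 2371 0.124
scene 0.5 1352 0.145
scene 0.55 160 0.319
scene 0.6 1307 0.166
scene 0.65 1622 0.172
side 0.2 552 0.075
side 0.25 600 0.075
side 0.3 716 0.075
side 0.35 945 0.079
side 0.4 1629 0.091
side 0.45 1350 0.124
side 0.5 1495 0.145
side 0.55 110 0.318
side 0.6 663 0.168
side 0.65 2358 0.181
2.0 [ 0.49016556 -0.19897705  0.39882513] [-6.14285047e-01  4.34868993e-02  1.73258909e+00  1.36834598e-04
  1.36539103e+00  1.24128148e-02]
```

View pics/w2.png

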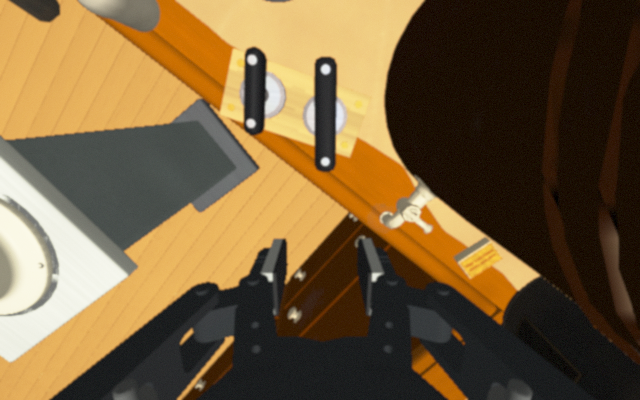

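The picture shows the small grip at (255,90), the large grip at (325,115) vertical in the image, and the jug to the right. The key is measured at (0.5333, -0.1418) with the grip at 53.9°, and its top is at 0.140 as it should be. Now I'll descend and grip.

Emit:
{"op": "drive_tool", "data": {"increments": [[[0.14,0.003,0,0,0,0,40],[0.286,0.006,0.05,0,0,0,40],[0.286,0.006,0.15,0,0,0,40],[0.286,0.006,0.25,0,0,0,40],[0.286,0.006,0.35,0,0,0,40],[0.286,0.006,0.42,0,0,0,40],[0.286,0.006,0.46,0,0,0,40],[0.286,0.006,0.46,0,0,0,40],[0.286,0.006,0.46,0,0,0,0],[0.286,0.006,0.46,0,0,0,0],[0.286,0.006,0.46,0,0,0,0],[0.286,0.006,0.46,0,0,0,0],[0.286,0.006,0.46,0,0,0,0],[0.286,0.006,0.46,0,0,0,0],[0.286,0.006,0.46,0,0,0,0]]], "newtons": 80}}

```text
time: 3.88
ee_pos: [0.5337, -0.1433, 0.285]
tool_rot: [0.001, 0.891, 0.454, 0.001]
ft_force: [-0.6, 0.6, 6.2]
grip_width: 0.197
gripper_force: 79.0
```

Emit:
{"op": "drive_tool", "data": {"increments": [[[0,0,-0.03,0,0,0,0],[0,0,-0.1,0,0,0,0],[0,0,-0.2,0,0,0,0],[0,0,-0.3,0,0,0,0],[0,0,-0.4,0,0,0,0],[0,0,-0.5,0,0,0,0],[0,0,-0.6,0,0,0,0],[0,0,-0.66,0,0,0,0],[0,0,-0.66,0,0,0,0],[0,0,-0.66,0,0,0,0]]]}}

```text
time: 5.12
ee_pos: [0.533, -0.1429, 0.4475]
tool_rot: [-0.001, 0.891, 0.454, -0.001]
ft_force: [-0.2, 0.2, -2.9]
grip_width: 0.199
gripper_force: 78.4
```

```bash
python3 - <<'E'
from h import *
s=robot.state();print(s["time"],s["ee_pos"],s["tool_rot"],s["ft_force"],s["ft_torque"],s["grip_width"])
f=grab_frame("wrist"); P=cloud(f); g=f["frame"]; 
cv2.imwrite("pics/w3.png",g[150:400,150:500,::-1])
f=grab_frame("scene"); np.savez("/tmp/s3.npz",**f); cv2.imwrite("pics/s3.png",cv2.resize(f["frame"][60:280,250:430,::-1],None,fx=2.6,fy=2.6,interpolation=cv2.INTER_CUBIC))
E
```

```text
5.125 [ 0.53299274 -0.14294536  0.4475076 ] [-8.40806889e-04  8.91010520e-01  4.53981484e-01 -5.99664984e-04] [-0.20505767  0.20167539 -2.85255094] [0.0289543  0.01901929 0.0150215 ] 0.1985482428000243
```

View pics/s3.png

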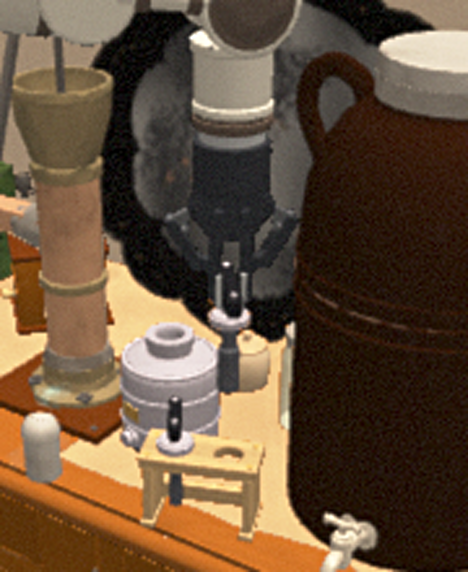

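The key hangs straight in the fingers (about 2.9 N) and its rack hole is empty. Before the traverse I'll check where the lever lies against the arm.

```bash
python3 - <<'E'
from h import *
P=cloud(np.load("/tmp/side0.npz"))
for u,v in((236,110),(241,130),(248,150),(254,175),(259,195),(263,212)): print("side",u,v,np.nanmedian(P[v-1:v+2,u-1:u+2].reshape(-1,3),0).round(3))
P=cloud(np.load("/tmp/scene0.npz"))
for u,v in((276,50),(266,80),(248,130),(243,160),(237,200),(233,238),(320,62),(305,60)): print("scene",u,v,np.nanmedian(P[v-1:v+2,u-1:u+2].reshape(-1,3),0).round(3))
E
```

```text
side 236 110 [0.575 0.193 0.587]
side 241 130 [0.528 0.188 0.558]
side 248 150 [0.506 0.178 0.501]
side 254 175 [0.478 0.173 0.423]
side 259 195 [0.454 0.167 0.353]
side 263 212 [0.433 0.163 0.296]
scene 276 50 [ 0.438 -0.029  0.59 ]
scene 266 80 [0.837 0.627 0.33 ]
scene 248 130 [0.456 0.162 0.337]
scene 243 160 [0.425 0.153 0.255]
scene 237 200 [0.384 0.145 0.139]
scene 233 238 [0.346 0.127 0.025]
scene 320 62 [ 0.545 -0.06   0.552]
scene 305 60 [ 0.515 -0.038  0.557]
```

Emit:
{"op": "drive_tool", "data": {"increments": [[[0.06,-0.02,0,0,0,0.05,0],[0.19,-0.056,0,0,0,0.1,0],[0.32,-0.094,0,0,0,0.16,0],[0.45,-0.132,0,0,0,0.22,0],[0.58,-0.17,0,0,0,0.28,0],[0.67,-0.196,0,0,0,0.338,0],[0.712,-0.208,0,0,0,0.338,0],[0.712,-0.208,0,0,0,0.338,0],[0.712,-0.208,0,0,0,0.338,0],[0.712,-0.208,0,0,0,0.338,0],[0.712,-0.208,0,0,0,0.338,0]]]}}

```text
time: 6.6
ee_pos: [0.5957, 0.031, 0.4488]
tool_rot: [0.0, 0.943, 0.332, 0.0]
ft_force: [0.3, -0.0, -2.5]
grip_width: 0.194
gripper_force: 78.3
```

```bash
python3 - <<'E'
from h import *
s=robot.state();print(s["time"],s["ee_pos"],s["tool_rot"],s["ft_force"],s["ft_torque"],s["q"])
f=grab_frame("wrist"); np.savez("/tmp/w4.npz",**f)
a=cv2.resize(f["frame"][100:400,190:450,::-1],(520,600),interpolation=cv2.INTER_CUBIC)
g=grab_frame("scene"); np.savez("/tmp/s4.npz",**g)
K,R,t=g["intrinsics"],g["R"],g["t"]
c=K@(R@np.array([.596,.0325,.17])+t); u,v=(c[:2]/c[2]).astype(int); print("scene px",u,v)
b=cv2.resize(g["frame"][v-50:v+50,u-23:u+23,::-1],(276,600),interpolation=cv2.INTER_CUBIC)
cv2.imwrite("pics/w4.png",np.hstack([a,b]))
E
```

```text
6.6 [0.59570213 0.03096221 0.44875715] [3.98071412e-05 9.43371586e-01 3.31737923e-01 5.65711698e-06] [ 0.28388194 -0.03638702 -2.50301897] [-0.02112708  0.01543891 -0.0048899 ] [-1.50438553e-01  1.87765691e-01  1.47693528e+00 -6.52765482e-05
  1.47684432e+00  7.44073443e-01]
scene px 314 182
```

View pics/w4.png

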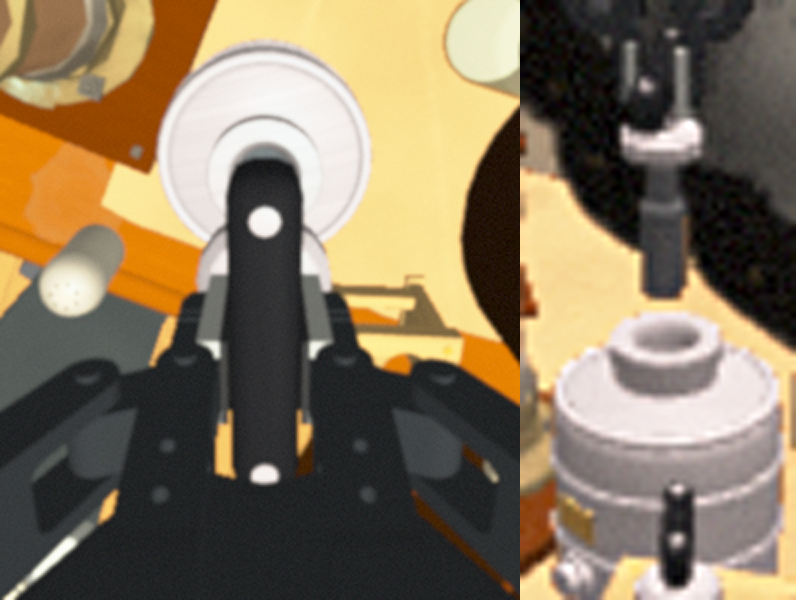

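Picture: the key hangs plumb over the neck. In the wrist part the grip column 264 matches the neck column 265, and in the scene part the bit is centred over the mouth. What remains is the offset along the grip, which I'll read from the grip's far end.

```bash
python3 - <<'E'
from h import *
f=dict(np.load("/tmp/w4.npz")); P=cloud(f); a=np.radians(38.8); ex=np.array([np.cos(a),np.sin(a)]); ey=np.array([np.sin(a),-np.cos(a)])
T=np.array([.5957,.0310]); r=P[...,:2]-T; X=r@ex; Y=r@ey; Z=P[...,2]
m=(Z>.295)&(Z<.312)&(abs(Y)<.012)&(X>0)&(X<.06); print("grip",m.sum(),np.median(Z[m]),np.percentile(X[m],[98,99.5,100]),Y[m].min(),Y[m].max())
m=(Z>.255)&(Z<.275)&(abs(Y)<.03)&(abs(X)<.04); q=np.c_[X[m],Y[m]].astype(np.float32); print("ferr",m.sum(),np.median(Z[m]),cv2.minEnclosingCircle(q),q.min(0),q.max(0))
n=np.array([.5961,.0325])-T; print("neck rel",n@ex,n@ey)
f=dict(np.load("/tmp/s4.npz")); P=cloud(f); d=np.hypot(P[...,0]-.596,P[...,1]-.0325)
for lo,hi in((.178,.2),(.2,.225),(.268,.28),(.146,.152)):
    m=(d<.035)&(P[...,2]>lo)&(P[...,2]<hi); q=P[m]; p=(q[:,:2]-T)@np.c_[ex,ey]
    print(lo,m.sum(),"x",p[:,0].min().round(4),p[:,0].max().round(4),"y",p[:,1].min().round(4),p[:,1].max().round(4))
E
```

```text
grip 3943 0.30225266805567436 [0.04490587 0.04560246 0.04608323] -0.011995340730982152 0.011998598974622186
ferr 590 0.26488792450447995 ((0.001605328288860619, -0.00075202202424407), 0.020851481705904007) [-0.00191078 -0.02139689] [0.01774132 0.01999759]
neck rel 0.0012516409030192467 -0.0009183654228514558
0.178 49 x -0.0149 0.0048 y -0.0106 0.0106
0.2 59 x -0.0139 0.0127 y -0.0099 0.0109
0.268 28 x -0.023 0.0087 y -0.0163 0.0161
0.146 113 x -0.0309 0.0292 y -0.0265 0.0294
```

Emit:
{"op": "drive_tool", "data": {"increments": [[[0,0,0.03,0,0,0,0],[0,0,0.06,0,0,0,0],[0,0,0.08,0,0,0,0],[0,0,0.092,0,0,0,0],[0,0,0.104,0,0,0,0],[0,0,0.116,0,0,0,0],[0,0,0.128,0,0,0,0],[0,0,0.128,0,0,0,0],[0,0,0.128,0,0,0,0]]]}}

```text
time: 7.82
ee_pos: [0.5958, 0.0315, 0.4168]
tool_rot: [0.0, 0.943, 0.332, 0.0]
ft_force: [0.3, -0.1, -1.7]
grip_width: 0.194
gripper_force: 78.3
```

Emit:
{"op": "drive_tool", "data": {"increments": [[[0,0,0.01,0,0,0,0],[0,0,0.02,0,0,0,0],[0,0,0.03,0,0,0,0],[0,0,0.04,0,0,0,0],[0,0,0.05,0,0,0,0],[0,0,0.06,0,0,0,0],[0,0,0.07,0,0,0,0],[0,0,0.08,0,0,0,0],[0,0,0.09,0,0,0,0],[0,0,0.09,0,0,0,0]]]}}

```text
time: 9.07
ee_pos: [0.5957, 0.0315, 0.3939]
tool_rot: [-0.0, 0.943, 0.332, -0.0]
ft_force: [-0.6, -0.0, -1.9]
grip_width: 0.194
gripper_force: 78.3
```

Emit:
{"op": "drive_tool", "data": {"increments": [[[0,0,0.008,0,0,0,0],[0,0,0.016,0,0,0,0],[0,0,0.024,0,0,0,0],[0,0,0.032,0,0,0,0],[0,0,0.04,0,0,0,0],[0,0,0.046,0,0,0,0],[0,0,0.046,0,0,0,0]]]}}

```text
time: 9.95
ee_pos: [0.5958, 0.0315, 0.3826]
tool_rot: [0.0, 0.943, 0.332, 0.0]
ft_force: [0.3, -0.0, -3.9]
grip_width: 0.199
gripper_force: 78.3
```

Emit:
{"op": "drive_tool", "data": {"increments": [[[0,0,0.006,0,0,0,0],[0,0,0.012,0,0,0,0],[0,0,0.018,0,0,0,0],[0,0,0.024,0,0,0,0],[0,0,0.03,0,0,0,0],[0,0,0.03,0,0,0,0]]]}}

```text
time: 10.7
ee_pos: [0.5958, 0.0315, 0.375]
tool_rot: [0.0, 0.943, 0.332, -0.0]
ft_force: [0.7, -1.0, -2.7]
grip_width: 0.197
gripper_force: 78.2
```

Emit:
{"op": "drive_tool", "data": {"increments": [[[0,0,0.004,0,0,0,0],[0,0,0.007,0,0,0,0],[0,0,0.007,0,0,0,0],[0,0,0.007,0,0,0,0]]]}}

```text
time: 11.2
ee_pos: [0.5958, 0.0315, 0.3734]
tool_rot: [0.0, 0.943, 0.332, 0.0]
ft_force: [0.9, -1.3, -3.3]
grip_width: 0.199
gripper_force: 78.3
```

```bash
python3 - <<'E'
from h import *
s=robot.state();print(s["time"],s["ee_pos"],s["ft_force"],s["ft_torque"],s["q"])
f=grab_frame("wrist"); P=cloud(f); a=np.radians(38.8); ex=np.array([np.cos(a),np.sin(a)]); ey=np.array([np.sin(a),-np.cos(a)])
r=P[...,:2]-s["ee_pos"][:2]; X=r@ex; Y=r@ey; Z=P[...,2]
m=(abs(Y)<.006)&(X>.005)&(X<.043)&(Z>.215)&(Z<.25); print("grip top",np.median(Z[m]), "neck", np.median(Z[(abs(Z-.15)<.004)&(np.hypot(X,Y)<.035)]))
E
```

```text
11.2 [0.59580204 0.03146931 0.37342861] [ 0.87791879 -1.31930041 -3.25848824] [-0.19007918 -0.24342824 -0.0021155 ] [-1.49560612e-01  2.37664999e-01  1.56848486e+00 -4.12984591e-05
  1.33535276e+00  7.44289911e-01]
grip top 0.2273830281067208 neck 0.14903313868751444
```

The tip is now at about 0.100, some 49.7 mm below the mouth, so the key has dropped in. Next I'll turn clockwise, which is tool +z.

Emit:
{"op": "drive_tool", "data": {"increments": [[[0,0,0,0,0,0.06,0],[0,0,0,0,0,0.13,0],[0,0,0,0,0,0.2,0],[0,0,0,0,0,0.27,0],[0,0,0,0,0,0.34,0],[0,0,0,0,0,0.41,0],[0,0,0,0,0,0.48,0],[0,0,0,0,0,0.55,0],[0,0,0,0,0,0.62,0],[0,0,0,0,0,0.69,0],[0,0,0,0,0,0.76,0],[0,0,0,0,0,0.83,0],[0,0,0,0,0,0.83,0]]]}}

```text
time: 12.88
ee_pos: [0.5958, 0.0316, 0.3735]
tool_rot: [-0.0, 1.0, 0.013, 0.0]
ft_force: [1.3, -0.2, -1.8]
grip_width: 0.195
gripper_force: 78.4
```

```bash
cat > st.py <<'E'
from h import *
s=robot.state();w,x,y,z=s["tool_rot"];print(s["time"],s["ee_pos"],s["ft_force"].round(2) if hasattr(s["ft_force"],"round") else s["ft_force"],s["ft_torque"],"yaw",2*np.degrees(np.arctan2(y,x)),s["q"][5],s["joint_efforts"][5])
E
python3 st.py
```

```text
12.875 [0.59579941 0.03161884 0.37351082] [ 1.29 -0.23 -1.82] [-0.07966851 -0.30113653  0.15247075] yaw 1.4921326365915415 1.3953517258943156 0.31693557277321815
```

Emit:
{"op": "drive_tool", "data": {"increments": [[[0,0,0,0,0,0.03,0],[0,0,0,0,0,0.06,0],[0,0,0,0,0,0.09,0],[0,0,0,0,0,0.09,0]]]}}

```text
time: 13.38
ee_pos: [0.5958, 0.0316, 0.3736]
tool_rot: [-0.0, 1.0, -0.023, 0.0]
ft_force: [1.2, 0.5, -2.0]
grip_width: 0.193
gripper_force: 78.4
```

```bash
python3 st.py
```

```text
13.375 [0.59581142 0.03157989 0.37356637] [ 1.22  0.49 -1.95] [ 0.09582694 -0.24466238  0.16155848] yaw -2.6218399261509124 1.467087830039612 0.27413511648774147
```

Emit:
{"op": "drive_tool", "data": {"increments": [[[0,0,0,0,0,0.015,0],[0,0,0,0,0,0.03,0],[0,0,0,0,0,0.045,0],[0,0,0,0,0,0.045,0]]]}}

```text
time: 13.88
ee_pos: [0.5958, 0.0316, 0.3735]
tool_rot: [-0.0, 0.999, -0.04, 0.0]
ft_force: [1.4, 1.0, -1.3]
grip_width: 0.198
gripper_force: 78.5
```

```bash
python3 st.py
```

```text
13.875 [0.59578938 0.03157827 0.37349307] [ 1.38  1.   -1.29] [ 0.15843576 -0.30362965  0.14309179] yaw -4.64192482856228 1.50236334354141 0.2605239674448967
```

Free drag is about 0.15 N m. I'll go on in small steps.

Emit:
{"op": "drive_tool", "data": {"increments": [[[0,0,0,0,0,0.015,0],[0,0,0,0,0,0.03,0],[0,0,0,0,0,0.045,0],[0,0,0,0,0,0.045,0]]]}}

```text
time: 14.38
ee_pos: [0.5958, 0.0316, 0.3735]
tool_rot: [-0.0, 0.998, -0.058, 0.0]
ft_force: [1.3, 1.7, -1.3]
grip_width: 0.198
gripper_force: 78.5
```

```bash
python3 st.py
```

```text
14.375 [0.59579045 0.03155101 0.37349353] [ 1.25  1.72 -1.27] [ 0.27088749 -0.2482564   0.24993937] yaw -6.67165550500989 1.5377567573859168 0.2604234404861927
```

Emit:
{"op": "drive_tool", "data": {"increments": [[[0,0,0,0,0,0.011,0],[0,0,0,0,0,0.022,0],[0,0,0,0,0,0.022,0]]]}}

```text
time: 14.75
ee_pos: [0.5958, 0.0315, 0.3735]
tool_rot: [-0.0, 0.998, -0.067, 0.0]
ft_force: [1.8, 1.7, -1.0]
grip_width: 0.198
gripper_force: 78.6
```

```bash
python3 st.py
```

```text
14.75 [0.59579824 0.03154312 0.37348322] [ 1.82  1.71 -1.01] [ 0.29120163 -0.27816561  0.17128583] yaw -7.6575878556951045 1.5549551199319762 0.25672679767012596
```

Emit:
{"op": "drive_tool", "data": {"increments": [[[0,0,0,0,0,0.015,0],[0,0,0,0,0,0.03,0],[0,0,0,0,0,0.04,0],[0,0,0,0,0,0.04,0]]]}}

```text
time: 15.25
ee_pos: [0.5958, 0.0316, 0.3735]
tool_rot: [-0.0, 0.997, -0.082, 0.0]
ft_force: [1.3, 1.6, -0.5]
grip_width: 0.196
gripper_force: 78.6
```

```bash
python3 st.py
```

```text
15.25 [0.59579818 0.03155404 0.37350038] [ 1.29  1.57 -0.49] [ 0.32234116 -0.30508145  0.23502338] yaw -9.455882469377324 1.5863668382381775 0.25635693222284317
```

Emit:
{"op": "drive_tool", "data": {"increments": [[[0,0,0,0,0,0.011,0],[0,0,0,0,0,0.022,0],[0,0,0,0,0,0.022,0]]]}}

```text
time: 15.62
ee_pos: [0.5958, 0.0315, 0.3735]
tool_rot: [-0.0, 0.996, -0.091, 0.0]
ft_force: [1.1, 1.6, -0.8]
grip_width: 0.199
gripper_force: 78.6
```

```bash
python3 st.py
```

```text
15.625 [0.59579571 0.03153074 0.37348833] [ 1.12  1.56 -0.83] [ 0.37833723 -0.30664415  0.26999148] yaw -10.447164901404152 1.6036422246378765 0.2569547016173601
```

Emit:
{"op": "drive_tool", "data": {"increments": [[[0,0,0,0,0,0.015,0],[0,0,0,0,0,0.03,0],[0,0,0,0,0,0.03,0]]]}}

```text
time: 16.0
ee_pos: [0.5958, 0.0315, 0.3735]
tool_rot: [-0.0, 0.995, -0.103, 0.0]
ft_force: [1.1, 2.8, -0.0]
grip_width: 0.203
gripper_force: 78.7
```

```bash
python3 st.py
```

```text
16.0 [0.59577971 0.03153146 0.37346495] [ 1.06  2.77 -0.02] [ 0.37857407 -0.32257248  0.2258886 ] yaw -11.802283719115334 1.627279188077224 0.2600734680891037
```

Emit:
{"op": "drive_tool", "data": {"increments": [[[0,0,0,0,0,0.015,0],[0,0,0,0,0,0.03,0],[0,0,0,0,0,0.03,0]]]}}

```text
time: 16.38
ee_pos: [0.5958, 0.0315, 0.3735]
tool_rot: [-0.0, 0.993, -0.115, 0.0]
ft_force: [0.9, 1.8, -0.8]
grip_width: 0.197
gripper_force: 78.7
```

```bash
python3 st.py
```

```text
16.375 [0.59580238 0.03150276 0.37349509] [ 0.95  1.84 -0.75] [ 0.46072079 -0.28883271  0.22261177] yaw -13.1552751149497 1.65086297327076 0.25971008464694023
```

Emit:
{"op": "drive_tool", "data": {"increments": [[[0,0,0,0,0,0.015,0],[0,0,0,0,0,0.03,0],[0,0,0,0,0,0.04,0],[0,0,0,0,0,0.04,0]]]}}

```text
time: 16.88
ee_pos: [0.5958, 0.0315, 0.3735]
tool_rot: [-0.0, 0.992, -0.13, 0.0]
ft_force: [1.7, 0.8, -0.3]
grip_width: 0.193
gripper_force: 78.7
```

```bash
python3 st.py
```

```text
16.875 [0.59580174 0.03151295 0.37351928] [ 1.75  0.82 -0.27] [ 0.46470675 -0.32560879  0.25549231] yaw -14.946449193139518 1.682144723413992 0.2563940640538931
```

Emit:
{"op": "drive_tool", "data": {"increments": [[[0,0,0,0,0,0.015,0],[0,0,0,0,0,0.03,0],[0,0,0,0,0,0.03,0]]]}}

```text
time: 17.25
ee_pos: [0.5958, 0.0315, 0.3735]
tool_rot: [-0.0, 0.99, -0.142, 0.0]
ft_force: [1.3, 1.7, 1.0]
grip_width: 0.197
gripper_force: 78.7
```

```bash
python3 st.py
```

```text
17.25 [0.59577998 0.03152433 0.3734542 ] [1.26 1.67 0.96] [ 0.51984056 -0.28946639  0.21387676] yaw -16.300511370128167 1.7057992668993582 0.2604910545051098
```

Emit:
{"op": "drive_tool", "data": {"increments": [[[0,0,0,0,0,0.015,0],[0,0,0,0,0,0.03,0],[0,0,0,0,0,0.04,0],[0,0,0,0,0,0.04,0]]]}}

```text
time: 17.75
ee_pos: [0.5958, 0.0316, 0.3735]
tool_rot: [-0.0, 0.988, -0.157, 0.0]
ft_force: [1.6, 2.6, 0.5]
grip_width: 0.199
gripper_force: 78.8
```

```bash
python3 st.py
```

```text
17.75 [0.59578267 0.03155022 0.37345125] [1.59 2.57 0.5 ] [ 0.55227322 -0.27589031  0.25146082] yaw -18.09638659662849 1.737164162167096 0.25661864317953587
```

Emit:
{"op": "drive_tool", "data": {"increments": [[[0,0,0,0,0,0.015,0],[0,0,0,0,0,0.03,0],[0,0,0,0,0,0.03,0]]]}}

```text
time: 18.12
ee_pos: [0.5958, 0.0315, 0.3735]
tool_rot: [-0.0, 0.986, -0.169, 0.0]
ft_force: [1.5, 3.4, 1.2]
grip_width: 0.196
gripper_force: 78.8
```

```bash
python3 st.py
```

```text
18.125 [0.59578657 0.0315246  0.37348684] [1.53 3.36 1.19] [ 0.59326462 -0.37645788  0.25732378] yaw -19.447079981581908 1.7607179110635447 0.32901269383728504
```

Emit:
{"op": "drive_tool", "data": {"increments": [[[0,0,0,0,0,0.01,0],[0,0,0,0,0,0.02,0],[0,0,0,0,0,0.02,0]]]}}

```text
time: 18.5
ee_pos: [0.5958, 0.0315, 0.3735]
tool_rot: [0.0, 0.984, -0.177, -0.0]
ft_force: [0.8, 2.5, 0.5]
grip_width: 0.2
gripper_force: 78.9
```

```bash
python3 st.py
```

```text
18.5 [0.59578079 0.03152158 0.37345313] [0.79 2.49 0.49] [ 0.55251001 -0.35567071  0.47757956] yaw -20.336593500587433 1.776270078342502 0.45583692379295826
```

Emit:
{"op": "drive_tool", "data": {"increments": [[[0,0,0,0,0,0.007,0],[0,0,0,0,0,0.007,0],[0,0,0,0,0,0.007,0]]]}}

```text
time: 18.88
ee_pos: [0.5958, 0.0315, 0.3734]
tool_rot: [-0.0, 0.984, -0.179, -0.0]
ft_force: [1.4, 2.0, 0.3]
grip_width: 0.198
gripper_force: 78.9
```

```bash
python3 st.py
```

```text
18.875 [0.59577939 0.03151037 0.37344497] [1.36 2.   0.3 ] [ 0.57818822 -0.37100538  0.42992288] yaw -20.655759067685995 1.7817968820063 0.4652064945548773
```

The plug is firm, with torque climbing to about 0.45 N m. I'll back off into the play and draw the key out.

Emit:
{"op": "drive_tool", "data": {"increments": [[[0,0,0,0,0,-0.05,0],[0,0,0,0,0,-0.11,0],[0,0,0,0,0,-0.11,0],[0,0,-0.02,0,0,-0.11,0],[0,0,-0.04,0,0,-0.11,0],[0,0,-0.07,0,0,-0.11,0],[0,0,-0.1,0,0,-0.11,0],[0,0,-0.14,0,0,-0.11,0],[0,0,-0.18,0,0,-0.11,0],[0,0,-0.23,0,0,-0.11,0],[0,0,-0.29,0,0,-0.11,0],[0,0,-0.32,0,0,-0.11,0],[0,0,-0.32,0,0,-0.11,0],[0,0,-0.32,0,0,-0.11,0]]]}}

```text
time: 20.62
ee_pos: [0.5957, 0.0315, 0.4528]
tool_rot: [-0.0, 0.991, -0.137, -0.001]
ft_force: [-0.1, -0.5, -3.3]
grip_width: 0.191
gripper_force: 78.5
```

```bash
python3 st.py
```

```text
20.625 [0.59566343 0.03153363 0.45279175] [-0.07 -0.5  -3.29] [0.03066524 0.01342511 0.00287677] yaw -15.70500102283112 1.6953999586121518 5.105883587930293e-05
```

Emit:
{"op": "drive_tool", "data": {"increments": [[[0,0.05,0,0,0,-0.1,0],[-0.01,0.17,0,0,0,-0.25,0],[-0.02,0.3,0,0,0,-0.4,0],[-0.03,0.43,0,0,0,-0.55,0],[-0.04,0.56,0,0,0,-0.7,0],[-0.052,0.67,0,0,0,-0.85,0],[-0.052,0.74,0,0,0,-1,0],[-0.052,0.74,0,0,0,-1,0],[-0.052,0.74,0,0,0,-1,0],[-0.052,0.74,0,0,0,-1,0]]]}}

```text
time: 21.88
ee_pos: [0.5334, -0.1423, 0.4532]
tool_rot: [-0.0, 0.967, 0.253, -0.0]
ft_force: [-0.5, 0.6, -2.7]
grip_width: 0.193
gripper_force: 78.5
```

Emit:
{"op": "drive_tool", "data": {"increments": [[[0,0,0,0,0,-0.18,0],[0,0,0,0,0,-0.36,0],[0,0,0,0,0,-0.551,0],[0,0,0,0,0,-0.551,0],[0,0,0,0,0,-0.551,0],[0,0,0,0,0,-0.551,0]]]}}

```text
time: 22.62
ee_pos: [0.5332, -0.1429, 0.4535]
tool_rot: [-0.0, 0.891, 0.454, 0.0]
ft_force: [0.9, -0.0, -3.5]
grip_width: 0.193
gripper_force: 78.5
```

```bash
python3 - <<'E'
from h import *
s=robot.state();w,x,y,z=s["tool_rot"];yaw=2*np.arctan2(y,x);T=np.array(s["ee_pos"][:2]);print(s["time"],s["ee_pos"],np.degrees(yaw),s["tool_rot"])
ex=np.array([np.cos(yaw),np.sin(yaw)]); ey=np.array([np.sin(yaw),-np.cos(yaw)])
d=np.array([.5333,-.1430])-T; print("to go tool",d@ex,d@ey)
f=grab_frame("wrist"); np.savez("/tmp/w5.npz",**f); P=cloud(f); r=P[...,:2]-T; X=r@ex;Y=r@ey;Z=P[...,2]
zt=s["ee_pos"][2]-.273
m=(abs(Z-zt-.092)<.005)&(abs(Y)<.03)&(abs(X)<.04); q=np.c_[X[m],Y[m]].astype(np.float32); print("ferr",m.sum(),cv2.minEnclosingCircle(q))
m=(Z>zt+.115)&(Z<zt+.14)&(abs(Y)<.009)&(X>0)&(X<.06); print("grip end",np.percentile(X[m],[98,99.5,100]))
a=f["frame"][100:400,190:450,::-1]; a=cv2.resize(a,(520,600))
g=grab_frame("scene"); K,R,t=g["intrinsics"],g["R"],g["t"]
c=K@(R@np.array([.533,-.142,.14])+t); u,v=(c[:2]/c[2]).astype(int)
b=cv2.resize(g["frame"][v-50:v+50,u-23:u+23,::-1],(276,600),interpolation=cv2.INTER_CUBIC)
cv2.imwrite("pics/w5.png",np.hstack([a,b])); np.savez("/tmp/s5.npz",**g)
E
```

```text
22.625 [ 0.533228   -0.14290008  0.45345664] 54.019676401183666 [-2.02939481e-05  8.90928557e-01  4.54143487e-01  7.49265359e-06]
to go tool -3.8558294994673436e-05 0.00011696824181431248
ferr 494 ((0.0012106990907341242, -0.0008381899679079652), 0.020798441022634506)
grip end [0.04559568 0.04602647 0.04628289]
```

View pics/w5.png

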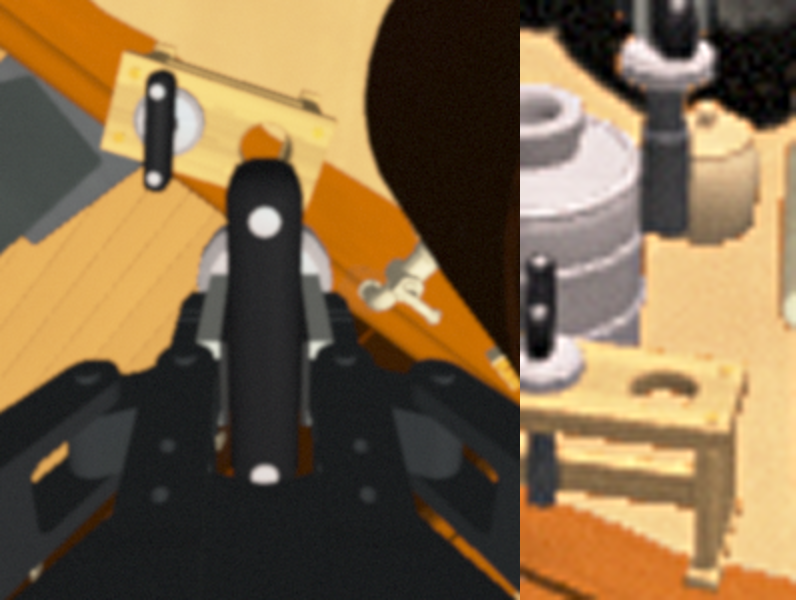

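The key hangs over its own hole: key at column 666 and hole at (664,386) in the scene part. Its place in the hand hasn't changed, so I'll lower it.

Emit:
{"op": "drive_tool", "data": {"increments": [[[0,0,0.08,0,0,0,0],[0,0,0.18,0,0,0,0],[0,0,0.26,0,0,0,0],[0,0,0.3,0,0,0,0],[0,0,0.34,0,0,0,0],[0,0,0.38,0,0,0,0],[0,0,0.42,0,0,0,0],[0,0,0.46,0,0,0,0],[0,0,0.5,0,0,0,0],[0,0,0.54,0,0,0,0],[0,0,0.58,0,0,0,0],[0,0,0.62,0,0,0,0],[0,0,0.64,0,0,0,0],[0,0,0.655,0,0,0,0],[0,0,0.655,0,0,0,0],[0,0,0.655,0,0,0,0]]]}}

```text
time: 24.72
ee_pos: [0.5334, -0.1431, 0.2901]
tool_rot: [0.0, 0.891, 0.455, 0.0]
ft_force: [-0.6, 0.5, -3.0]
grip_width: 0.195
gripper_force: 78.4
```

Emit:
{"op": "drive_tool", "data": {"increments": [[[0,0,0.006,0,0,0,0],[0,0,0.012,0,0,0,0],[0,0,0.018,0,0,0,0],[0,0,0.018,0,0,0,0]]]}}

```text
time: 25.22
ee_pos: [0.5332, -0.1431, 0.2851]
tool_rot: [-0.0, 0.891, 0.455, -0.0]
ft_force: [0.5, -0.3, -3.1]
grip_width: 0.192
gripper_force: 78.5
```

Emit:
{"op": "drive_tool", "data": {"increments": [[[0,0,0.003,0,0,0,0],[0,0,0.006,0,0,0,0],[0,0,0.006,0,0,0,0]]]}}

```text
time: 25.6
ee_pos: [0.5333, -0.1431, 0.285]
tool_rot: [0.0, 0.891, 0.455, -0.0]
ft_force: [-4.0, 1.2, 7.6]
grip_width: 0.199
gripper_force: 79.9
```

Down on the board. I'll open gently to 40 mm, then retreat upward.

Emit:
{"op": "drive_tool", "data": {"increments": [[[0,0,0,0,0,0,22],[0,0,0,0,0,0,26],[0,0,0,0,0,0,32],[0,0,0,0,0,0,40],[0,0,0,0,0,0,40],[0,0,0,0,0,0,40],[0,0,-0.05,0,0,0,40],[0,0,-0.12,0,0,0,40],[0,0,-0.22,0,0,0,40],[-0.1,0,-0.34,0,0,0,40],[-0.2,0,-0.46,0,0,0,40],[-0.286,0,-0.46,0,0,0,40],[-0.286,0,-0.46,0,0,0,40],[-0.286,0,-0.46,0,0,0,40]]]}}

```text
time: 27.35
ee_pos: [0.4914, -0.2006, 0.3992]
tool_rot: [0.0, 0.891, 0.455, 0.0]
ft_force: [-0.2, 1.1, 0.4]
grip_width: 0.467
gripper_force: 0.0
```

```bash
python3 - <<'E'
from h import *
s=robot.state();print(s["time"],s["ee_pos"],s["ft_force"])
f=grab_frame("wrist"); P=cloud(f); g=f["frame"].astype(int).sum(-1)
m=(P[...,2]>.112)&(P[...,2]<.15)&(g<260)&(np.hypot(P[...,0]-.534,P[...,1]+.138)<.065)
k,l,st,ce=cv2.connectedComponentsWithStats(m.astype(np.uint8))
for i in range(1,k):
    if st[i,4]>100:
        q=P[l==i]; q=q[q[:,2]>.134]; print(st[i],np.percentile(q[:,2],[5,50,95]).round(4),cv2.minAreaRect(q[:,:2].astype(np.float32)))
m=(P[...,2]>.098)&(P[...,2]<.108)&(np.hypot(P[...,0]-.534,P[...,1]+.138)<.03); q=P[m]
print("ferrule",m.sum(),cv2.minEnclosingCircle(q[:,:2].astype(np.float32)),np.median(q[:,2]))
E
```

```text
27.35 [ 0.49140058 -0.20058988  0.39915875] [-0.17475054  1.13537231  0.36989265]
[ 241   50   23   84 1376] [0.1348 0.1381 0.1397] ((0.49816522002220154, -0.09487894177436829), (0.061921633780002594, 0.013678440824151039), 48.00699234008789)
[ 311   56   22  115 2069] [0.1359 0.1385 0.14  ] ((0.5326946973800659, -0.14172302186489105), (0.0880792960524559, 0.017635228112339973), 54.76749801635742)
ferrule 635 ((0.5332322120666504, -0.14177721738815308), 0.02081514149904251) 0.10248382950070446
```

The large key is back within 1 mm of its first pose and level, and the small key hasn't moved. I'm handing in.

```bash
python3 -c "
from cell import robot; print(robot.finish_job())"
```

```text
the job is handed in; nothing more can be done
None
```

I tightened the plug to about 0.45 N m against its stop and hung the larger key back in its own rack hole, within 1 mm of where it started; the small key did not move, and the job is handed in (no verdict was returned).

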